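# Stamp a wooden slat in the bench press

### The arm

A 6-joint arm with a two-finger parallel gripper is mounted at the origin on the work surface. World frame = base frame: x ahead of the robot, y to its left, z up, the work surface at z = 0. Lengths are in m, angles in rad, forces in N, time in s.
With the tool pointing down it reaches from about 0.425 to 1.125 m from the base axis. Payload 14.9 kg.
Tool frame: the origin (TCP) lies on the mounting face of the last link; the fingertips stand 191 mm ahead of it and the grasp point (between the pads) lies 172 mm ahead of it; z points along the fingers, y is the line along which they close (so a half turn about z gives the same grasp; the last joint's range is limited). The gripper opens to 91 mm and grips with 3 to 60 N. Pads are 32 mm wide; open, the fingers measure 118 mm over their backs; the gripper's body (76 mm by 178 mm) begins 60 mm behind the grasp point.
Start: joints at [-1.379, 0.379, 1.734, -0, 1.028, -0.033], TCP at [0.156, -0.682, 0.405] pointing down, gripper open.
Joint ranges: [-2.77, 2.77], [-0.74, 2.19], [0, 2.66], [-1.06, 4.2], [0.31, 2.87], [-3.08, 3.08]. Speed limits (rad/s): [1.89, 1.89, 2.39, 3.14, 3.14, 3.14].

### API

Orientations are given as [roll, pitch, yaw] about the fixed x, y, z axes, in that order (R = Rz(yaw) Ry(pitch) Rx(roll)).
In Python, from station import status, capture, camera_params, arm gives the robot as it stands.
- The arm moves only by the shell command python3 -m crank, which reads ROWS from standard input. ROWS is a JSON list of rows, 1 to 5 of them, each written [[dx, dy, dz], [rx, ry, rz], opening]: dx, dy, dz in units of 100 mm, then a rotation vector rx, ry, rz in units of 0.2 rad, then the finger opening in m; each row shifts and turns the commanded pose from where the row before left it, along the tool's axes as they then stand; what a row does not reach is not made up. A row lasts 1/12 s, in which the tool goes at most 0.0417 m and 0.125 rad, less where a joint would pass 70% of its speed; a pose out of reach is approached as far as the arm can. The fingers move at their own pace and stop on an object; the grip force is fixed at half the most. Time passes only in rows, so rows that do not move let the fingers close. It prints the time, the measured TCP pose, the force, the opening and the grip force at its end. Input that does not fit is refused with a message, and nothing moves.
- status.get_obs(): the state, without advancing time (a new reading comes with each control period).
- capture(name): name is "scene" or "top" or "wrist"; returns (picture, depth): 384x512x3 uint8, red, green, blue; 384x512 float32, m along the optical axis (not along the pixel's ray), 0 where there is no reading.
- camera_params(name): a dict with "mtx" (3x3 intrinsics, pixels), "R" (3x3) and "t" (3): a world point X has camera coordinates R X + t; the wrist camera has in their place "tool_from_camera" (4x4, takes a point from camera to tool coordinates, whose origin is the TCP and whose axes are the flange's). Camera axes: x right, y down, z forward; pixel columns grow to the right and rows downward; lengths in m; the calibration is good to about 2 mm. A picture is of the moment at which its call begins: read the wrist's pose just before it. camera_params takes no time and is no camera call.
- arm.sign_off(): hands the job in; it is judged then, once.
The state is a dict: "t": time; "qpos": joint angles; "qd": joint speeds; "joint_efforts": joint torques, N m; "tcp_pos": TCP position; "ee_rot": TCP orientation; "force": force on the tool from outside, world axes, zero at the start; "torque": the same for the moment, N m; "gripper_width": finger opening in m; "grasp_force": force on a finger pad.
Only numpy, scipy, OpenCV 4.12 (cv2) and the standard library are available. Lean on these libraries where they do the work, as an engineer would, in place of code of your own. Each camera call takes 0.05 s, during which the arm holds its last target. There are 200 camera calls.

### The job

Load the loose wooden slat into the bench stamping press: lay it flat on the bed and slide it lengthwise, gently, between the two steel guides until its end is home against the stop. Then push the round black knob straight down, through the light first stop where the foot meets the slat and on to the stiff second stop at the end of its travel, never bearing on the press with more than about 18 N, and let the knob come fully back up, leaving the slat seated. Leave the jar, the mallet and the chisel where they are.

Things in the scene. Friction and masses are not known exactly. Their poses are not given: they have to be found in the camera images.
- press: Fixed grey bench press. Origin on the table under the plunger axis, z up; the slat is loaded along its +y. Bed 110 mm (x), y -150 to +100 mm, flat top at z 30 mm. Column 50 mm wide at y 55 to 95 mm; head 50 mm wide over y -24 to +95 mm, z 85 to 125 mm. The foot (28 mm across) hangs on the axis, underside at z 54 to 63 mm at rest; a slat on the bed (top at z 48 mm) passes below it.
- stop: Steel stop block across the far end of the guides, 49 mm wide, 15 mm thick, 16 mm high, fixed to the press. Its origin is at the foot of its face towards the mouth: press frame (0, 30, 30) mm. Its y axis is the press's y; the face looks to -y.
- stop_face (a point): Point in the middle of the stop's face, press frame (0, 30, 39) mm: where the centre of the slat's end comes when it is home. Axes as the press.
- mouth (a point): Centre of the guides' mouth on the bed, press frame (0, -66, 30) mm, axes as the press. The two steel guides are 10 mm high, inner faces at x = -24.5 and +24.5 mm from y = -55 to +30 mm (press frame); towards -y they flare out over 28 mm, to x = 36 mm inside and 47 mm outside at y = -81 mm.
- knob_top (a point): Centre of the flat top of the round black knob (44 mm across, 22 mm high), on the plunger axis, 172 mm above the table when fully up. Moves with the knob.
- ram (a joint): Travel of plunger and foot, m: 0 fully up (spring return), grows downwards. On the way to the first stop the knob needs 2 N rising to about 5 N. The first stop is where the foot meets the slat; the foot is screw-adjusted and set differently each time, so with a slat on the bed it comes anywhere between 6 and 15 mm (with none: 18 mm, end of travel).
- knob (a joint): Travel of the knob against the inner stamping spring relative to the plunger, m: 0 up, 0.005 at the hard second stop; grows as it goes down. It starts to give only when the plunger is stopped and the push passes about 7 N, and needs about 11 to 12 N to reach 5 mm; there it is rigid and the force rises at once. Springs back when let go.
- slat: Loose straight hardwood slat, 45 mm wide (its x), 160 mm long (its y), 18 mm thick (z), about 85 g, square ends, both ends alike, two thin dark grooves along its top face (keep it up); origin at the centre of its underside. Either end may go in first. Home in the press it sticks out 49 mm beyond the flared guides.
- end_a (a point): Centre of the slat's end face at its +y end (80 mm from its centre, 9 mm above its underside).
- end_b (a point): Centre of the slat's end face at its -y end (80 mm from its centre, 9 mm above its underside).
- jar: Bystander: closed clear jar with a black cap, 72 mm across, 110 mm high, origin under its centre.
- mallet: Bystander: wooden carver's mallet lying down, head 70 x 120 x 70 mm, centred 90 mm along its x, handle 28 mm thick out to x = -134 mm; origin under the handle.
- chisel: Bystander: wooden-handled chisel lying along its x, 240 mm long, 26 mm thick, handle to -x, origin under its middle.

How it is judged:
On the way, in this order (a step that is already met when the one before it is completed fails the run):
1. the slat lies flat between the guides, its end home against the stop (((y of end_a in the frame of press above 0.0265 m and x of end_a in the frame of press between -0.006 and 0.006 m) or (y of end_b in the frame of press above 0.0265 m and x of end_b in the frame of press between -0.006 and 0.006 m)) and z of slat in the frame of press between 0.027 and 0.0335 m and angle between slat's own z axis and vertical below 0.05 rad and angle between the y axis of slat and the y axis of press, either way round below 0.08 rad), for 0.2 s.
2. with the slat home, the plunger is pressed through the first stop to the second (all of step 1 and value of joint ram above 0.004 m and value of joint knob above 0.0042 m), for 0.1 s.
At the end, for the whole second after the job is handed in: The slat lies flat on the bed between the guides, one end within 3.5 mm of the stop's face, within 6 mm of the centre line and 0.08 rad of the press's y, at rest; the plunger and knob are fully back up (within 1 mm), after having been pressed to the second stop (all of step 1 and value of joint ram below 0.001 m and value of joint knob below 0.0008 m and linear speed of slat below 0.01 m/s); the robot touches nothing.
It fails at once if the robot bore on the press or its knob with more than 25 N (contact force between any of the fingers, the arm and press above 25 N).
It fails at once if the slat was rammed against the stop (more than 25 N) (contact force between slat and stop above 25 N).
It fails at once if a bystander was moved by more than 25 mm (distance of any of jar, mallet, chisel from where it was at the start of the episode above 0.025 m).
It also fails if it takes over 67 s, if anything falls off the work surface, if the arm or the gripper's body presses on something with over 40 N, if the wrist force passes 120 N, or if a joint passes its speed limit or range.

## Working session

There is one attempt and no reset: what is moved stays moved. The work goes in short steps, Python scripts to look and compute and a shell command to move; the robot and the scene stay as the last step left them, time stands still between calls to the robot, and variables do not carry over. Pictures are saved under pics/ and viewed, at most 10 in all, crops included, and the job is handed in when it is done.

```bash
ls; mkdir -p pics; python3 - <<'E'
from station import status,capture,camera_params
import cv2,numpy as np
for n in("scene","top"):
    p,d=capture(n); np.savez(f"pics/{n}.npz",p=p,d=d); cv2.imwrite(f"pics/{n}0.png",p[:,:,::-1])
    c=camera_params(n); print(n,c)
print(camera_params("wrist")); print(status.get_obs())
E
```

```text
pics
scene {'mtx': array([[477.03274079,   0.        , 252.91457887],
       [  0.        , 477.03274079, 198.79266595],
       [  0.        ,   0.        ,   1.        ]]), 'R': array([[-0.26672943,  0.96375553,  0.00553907],
       [ 0.54731098,  0.15619967, -0.82222403],
       [-0.79328816, -0.21627975, -0.56913703]]), 't': array([ 0.15766677, -0.24556709,  2.1423766 ])}
top {'mtx': array([[368.02941632,   0.        , 261.70067941],
       [  0.        , 368.02941632, 193.65270011],
       [  0.        ,   0.        ,   1.        ]]), 'R': array([[ 0.02285184, -0.99973027,  0.00414565],
       [-0.99219979, -0.02318761, -0.12248225],
       [ 0.12254534, -0.00131437, -0.99246205]]), 't': array([-0.0093297 ,  0.61967928,  1.28681966])}
{'mtx': array([[286.84895731,   0.        , 256.31195476],
       [  0.        , 286.84895731, 190.30759655],
       [  0.        ,   0.        ,   1.        ]]), 'tool_from_camera': array([[-9.42660194e-04, -9.71051515e-01, -2.38868305e-01,
         6.57129024e-02],
       [ 9.99999451e-01, -8.06234162e-04, -6.68840396e-04,
        -3.67387273e-04],
       [ 4.56894691e-04, -2.38868805e-01,  9.71051742e-01,
         2.05932721e-02],
       [ 0.00000000e+00,  0.00000000e+00,  0.00000000e+00,
         1.00000000e+00]])}
{'t': 0.1, 'qpos': array([-1.37926059e+00,  3.79359528e-01,  1.73473111e+00,  4.31272049e-06,
        1.02852538e+00, -3.33225357e-02]), 'qd': array([ 0.00040533, -0.00144297, -0.0009651 , -0.00148016, -0.00041366,
       -0.00080105]), 'joint_efforts': array([-5.92688357e-04, -7.65037322e+01, -4.35289156e+01,  6.51128870e-02,
        3.98404361e-02, -3.17265813e-05]), 'tcp_pos': array([ 0.15602397, -0.6822119 ,  0.40414705]), 'ee_rot': array([-3.14056998e+00, -3.77844157e-05,  2.24856027e-01]), 'force': array([ 0.20484402, -0.04871952, -0.77593152]), 'torque': array([ 0.00935652, -0.00806465, -0.04660189]), 'grasp_force': 0.0, 'gripper_width': 0.09104814139378496}
```

View pics/top0.png

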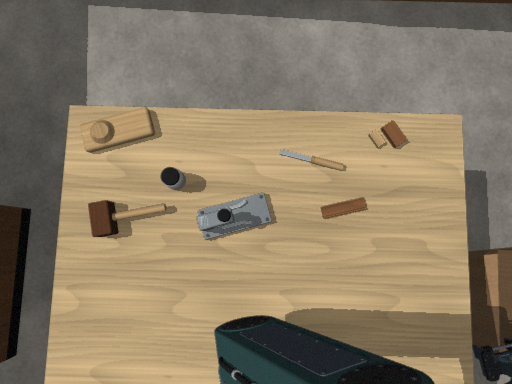

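View pics/scene0.png

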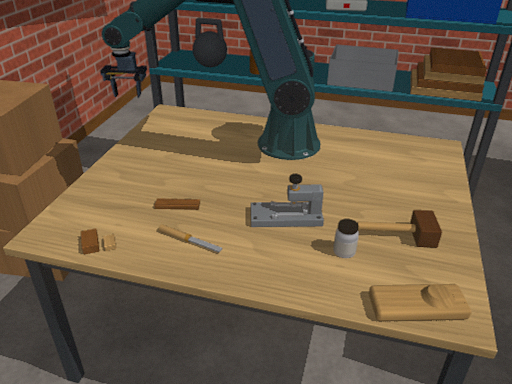

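The top view shows the slat at about (344,208), the press at about (235,216) with its knob at (224,215) and its mouth to the right. The jar is at (173,179), the mallet at (125,215), and the chisel at (313,160). The scene view agrees with this.

```bash
cat > h.py <<'E'
import numpy as np,cv2
from station import status,capture,camera_params
from scipy.spatial.transform import Rotation as Rn
def cloud(n,p,d,o=None):
    c=camera_params(n);K=c["mtx"]
    v,u=np.mgrid[:d.shape[0],:d.shape[1]]
    X=np.dstack([(u-K[0,2])/K[0,0]*d,(v-K[1,2])/K[1,1]*d,d])
    if n!="wrist": return (X-c["t"])@c["R"]
    T=c["tool_from_camera"]; X=X@T[:3,:3].T+T[:3,3]
    return X@Rn.from_euler("xyz",o["ee_rot"]).as_matrix().T+o["tcp_pos"]
def rect(P):
    (c,s,a)=cv2.minAreaRect((P[:,:2]*1000).astype(np.float32)); return np.round(c,1),np.round(s,1),round(a,2)
def big(m):
    n,l,s,_=cv2.connectedComponentsWithStats(m.astype(np.uint8)); return l==1+np.argmax(s[1:,4])
def seen(X,p,z0,z1,box,col=None):
    m=(X[...,2]>z0)&(X[...,2]<z1)&(X[...,0]>box[0])&(X[...,0]<box[1])&(X[...,1]>box[2])&(X[...,1]<box[3])
    if col is not None: m&=col
    return X[big(m)]
E
python3 - <<'E'
from h import *
for n in("top","scene"):
    f=np.load(f"pics/{n}.npz");p,d=f["p"],f["d"];X=cloud(n,p,d)
    for uv in ([(344,208),(224,215),(255,205),(300,260)] if n=="top" else [(177,204),(295,180),(270,213),(100,200)]): print(n,uv,X[uv[1],uv[0]].round(3),p[uv[1],uv[0]])
    hsv=cv2.cvtColor(p,cv2.COLOR_RGB2HSV)
    S=seen(X,p,.012,.03,(.4,.75,-.5,-.1)); print("slat",len(S),rect(S),S[:,2].mean())
    B=seen(X,p,.02,.036,(.4,.8,-.1,.35)); print("bed",len(B),rect(B),np.median(B[:,2]))
    K=seen(X,p,.155,.19,(.4,.8,-.1,.35)); print("knob",len(K),rect(K),K.mean(0))
    H=seen(X,p,.115,.135,(.4,.8,-.1,.35)); print("head",len(H),rect(H),H.mean(0))
E
```

```text
top (344, 208) [ 0.577 -0.296  0.018] [122  82  52]
top (224, 215) [0.531 0.125 0.172] [29 29 28]
top (255, 205) [0.579 0.028 0.027] [124 130 133]
top (300, 260) [ 0.385 -0.14  -0.005] [196 170 126]
slat 533 (array([ 579.6, -292.8]), array([ 44.8, 160.5]), 14.07) 0.01828571649468936
bed 1384 (array([540.2, 103.4]), array([110.6, 250.3]), 16.64) 0.02989381885509225
knob 146 (array([533.3, 126.6]), array([41.6, 40.9]), 48.59) [0.53258108 0.12618049 0.17077019]
head 390 (array([522.6, 161.1]), array([ 50.5, 119.3]), 16.79) [0.51767754 0.17175908 0.12410222]
scene (177, 204) [ 0.588 -0.287  0.015] [102  65  36]
scene (295, 180) [0.554 0.133 0.171] [45 39 36]
scene (270, 213) [0.562 0.054 0.025] [111 114 115]
scene (100, 200) [ 0.623 -0.581  0.   ] [168 138  92]
slat 368 (array([ 580.3, -291.3]), array([ 57.9, 160.4]), 14.38) 0.018724325731794722
bed 1040 (array([541.9, 105. ]), array([118.9, 249.9]), 16.46) 0.03123151302511131
knob 114 (array([537.6, 128.1]), array([41.4, 41.9]), 49.51) [0.54045207 0.12976455 0.16969359]
head 346 (array([525.4, 162.8]), array([ 55.7, 119.1]), 17.45) [0.53076071 0.16597893 0.12483743]
```

```bash
cat >> h.py <<'E'
def to(x,y,z,yaw):
    o=status.get_obs(); R=Rn.from_euler("xyz",o["ee_rot"]); G=Rn.from_euler("xyz",[np.pi,0,yaw])
    print("t",round(o["t"],2),"tcp",o["tcp_pos"].round(4),"rot",o["ee_rot"].round(4),"F",o["force"].round(2),"w",round(o["gripper_width"],4))
    print("d",R.inv().apply(np.array([x,y,z])-o["tcp_pos"]).round(4),"rv",(R.inv()*G).as_rotvec().round(4))
PY=np.radians(16.65); PO=np.array([.533,.1272])
def press(x,y): return PO+[x*np.cos(PY)-y*np.sin(PY),x*np.sin(PY)+y*np.cos(PY)]
E
python3 -c "
from h import *
to(.5937,-.3491,.33,1.816)"
```

```text
t 0.1 tcp [ 0.156  -0.6822  0.4041] rot [-3.1406 -0.      0.2249] F [ 0.2  -0.05 -0.78] w 0.091
d [ 0.5009 -0.2271  0.0744] rv [-8.0000e-04 -8.0000e-04 -1.5911e+00]
```

The manual's scale: shifts go in units of 100 mm and turns go in units of 0.2 rad. Converting my numbers, 0.0334 m is 0.334, 0.005 m is 0.05.

```bash

echo '[[[0.334, -0.151, 0.05], [0, 0, 0], 0.091], [[0.334, -0.151, 0.05], [0, 0, 0], 0.091], [[0.334, -0.151, 0.05], [0, 0, 0], 0.091], [[0.334, -0.151, 0.05], [0, 0, 0], 0.091], [[0.334, -0.151, 0.05], [0, 0, 0], 0.091]]' | python3 -m crank
echo '[[[0.334, -0.151, 0.05], [0, 0, 0], 0.091], [[0.334, -0.151, 0.05], [0, 0, 0], 0.091], [[0.334, -0.151, 0.05], [0, 0, 0], 0.091], [[0.334, -0.151, 0.05], [0, 0, 0], 0.091], [[0.334, -0.151, 0.05], [0, 0, 0], 0.091]]' | python3 -m crank
echo '[[[0.334, -0.151, 0.05], [0, 0, 0], 0.091], [[0.334, -0.151, 0.05], [0, 0, 0], 0.091], [[0.334, -0.151, 0.05], [0, 0, 0], 0.091], [[0.334, -0.151, 0.05], [0, 0, 0], 0.091], [[0.334, -0.151, 0.05], [0, 0, 0], 0.091]]' | python3 -m crank
echo '[[[0, 0, 0], [0, 0, -0.61], 0.091], [[0, 0, 0], [0, 0, -0.61], 0.091], [[0, 0, 0], [0, 0, -0.61], 0.091], [[0, 0, 0], [0, 0, -0.61], 0.091], [[0, 0, 0], [0, 0, -0.61], 0.091]]' | python3 -m crank
echo '[[[0, 0, 0], [0, 0, -0.61], 0.091], [[0, 0, 0], [0, 0, -0.61], 0.091], [[0, 0, 0], [0, 0, -0.61], 0.091], [[0, 0, 0], [0, 0, -0.61], 0.091], [[0, 0, 0], [0, 0, -0.61], 0.091]]' | python3 -m crank
echo '[[[0, 0, 0], [0, 0, -0.61], 0.091], [[0, 0, 0], [0, 0, -0.61], 0.091], [[0, 0, 0], [0, 0, -0.61], 0.091], [[0, 0, 0], [0, 0, 0], 0.091], [[0, 0, 0], [0, 0, 0], 0.091]]' | python3 -m crank
python3 - <<'E'
from h import *
to(.5937,-.3491,.33,1.816)
o=status.get_obs();p,d=capture("wrist");cv2.imwrite("pics/w1.png",p[:,:,::-1])
X=cloud("wrist",p,d,o);S=seen(X,p,.010,.03,(.4,.75,-.5,-.15));print(len(S),rect(S),S[:,2].mean())
E
```

```text
t: 0.52
tcp_pos: [0.303, -0.5703, 0.3792]
ee_rot: [-3.141, 0.0, 0.224]
force: [0.3, -0.7, -0.1]
gripper_width: 0.0911
grasp_force: 0.0
t: 0.93
tcp_pos: [0.4491, -0.4594, 0.3544]
ee_rot: [-3.141, 0.0, 0.225]
force: [0.3, -0.5, 0.6]
gripper_width: 0.0913
grasp_force: 0.0
t: 1.35
tcp_pos: [0.5951, -0.3485, 0.3292]
ee_rot: [-3.141, 0.0, 0.225]
force: [-0.3, -0.1, 0.7]
gripper_width: 0.091
grasp_force: 0.0
t: 1.77
tcp_pos: [0.5939, -0.3497, 0.3293]
ee_rot: [-3.141, 0.0, 0.841]
force: [-0.9, 0.0, 0.4]
gripper_width: 0.0912
grasp_force: 0.0
t: 2.18
tcp_pos: [0.5938, -0.3499, 0.3294]
ee_rot: [-3.141, -0.0, 1.451]
force: [0.1, -0.1, 0.2]
gripper_width: 0.091
grasp_force: 0.0
t: 2.6
tcp_pos: [0.5939, -0.3499, 0.3295]
ee_rot: [-3.141, -0.0, 1.807]
force: [0.0, 0.7, 0.3]
gripper_width: 0.0907
grasp_force: 0.0
t 2.6 tcp [ 0.5939 -0.3499  0.3295] rot [-3.1413e+00 -4.0000e-04  1.8069e+00] F [0.04 0.71 0.34] w 0.0907
d [ 0.0008  0.     -0.0005] rv [-0.0003 -0.0004 -0.0091]
7370 (array([ 578.4, -292.1]), array([ 45.1, 158.8]), 14.01) 0.01744224825699459
```

View pics/w1.png

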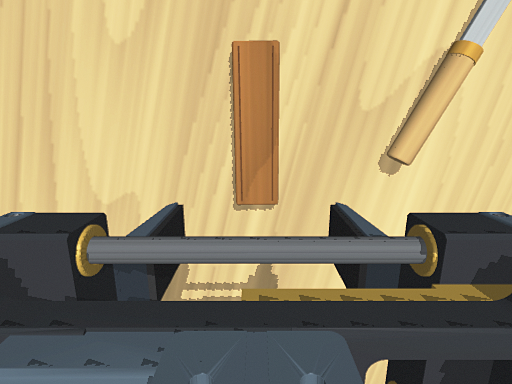

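The wrist view shows the slat whole (cols 233–279, rows 40–205), with its grooves up and lying between the fingers' lines. It agrees with the top view, so I'm going down to grasp near its outer end.

Converted, 0.0334 m is 0.334, 0.02 m is 0.2, -0.009 rad is -0.045.

```bash

echo '[[[0.01, -0.01, 0.334], [0, 0, -0.045], 0.091], [[0, 0, 0.334], [0, 0, 0], 0.091], [[0, 0, 0.334], [0, 0, 0], 0.091], [[0, 0, 0.2], [0, 0, 0], 0.091], [[0, 0, 0.13], [0, 0, 0], 0.091]]' | python3 -m crank
echo '[[[0, 0, 0], [0, 0, 0], 0.03], [[0, 0, 0], [0, 0, 0], 0.03], [[0, 0, 0], [0, 0, 0], 0.03], [[0, 0, 0], [0, 0, 0], 0.03], [[0, 0, 0], [0, 0, 0], 0.03]]' | python3 -m crank
echo '[[[0, 0, 0], [0, 0, 0], 0.03], [[0, 0, 0], [0, 0, 0], 0.03], [[0, 0, 0], [0, 0, 0], 0.03], [[0, 0, 0], [0, 0, 0], 0.03], [[0, 0, 0], [0, 0, 0], 0.03]]' | python3 -m crank
```

```text
t: 3.07
tcp_pos: [0.592, -0.3487, 0.1937]
ee_rot: [-3.139, -0.002, 1.816]
force: [-1.1, -0.0, -0.4]
gripper_width: 0.0913
grasp_force: 0.0
t: 3.48
tcp_pos: [0.5932, -0.3495, 0.198]
ee_rot: [3.14, 0.001, 1.819]
force: [-1.0, 0.1, 0.1]
gripper_width: 0.0603
grasp_force: 0.0
t: 3.9
tcp_pos: [0.5929, -0.3493, 0.1971]
ee_rot: [3.141, 0.0, 1.82]
force: [-1.2, 0.4, 7.8]
gripper_width: 0.0447
grasp_force: 29.9
```

```bash

echo '[[[0, 0, -0.1], [0, 0, 0], 0.03], [[0, 0, -0.2], [0, 0, 0], 0.03], [[0, 0, -0.25], [0, 0, 0], 0.03], [[0, 0, -0.25], [0, 0, 0], 0.03], [[0, 0, 0], [0, 0, 0], 0.03]]' | python3 -m crank
python3 - <<'E'
from h import *
gx,gy=press(0,-233)
to(gx,gy,.172+.024+.09,PY+np.pi/2)
o=status.get_obs();p,d=capture("wrist");cv2.imwrite("pics/w2.png",p[:,:,::-1])
X=cloud("wrist",p,d,o);S=seen(X,p,.07,.13,(.4,.75,-.325,-.15));print(len(S),rect(S),np.linalg.lstsq(np.c_[S[:,:2]-S[:,:2].mean(0),np.ones(len(S))],S[:,2],rcond=None)[0],S.mean(0))
E
```

```text
t: 4.32
tcp_pos: [0.594, -0.35, 0.2819]
ee_rot: [3.137, 0.005, 1.82]
force: [1.8, -0.3, -0.1]
gripper_width: 0.0447
grasp_force: 29.9
t 4.32 tcp [ 0.594  -0.35    0.2819] rot [3.1373 0.0045 1.8198] F [ 1.78 -0.29 -0.06] w 0.0447
d [-232.3184    9.7496    1.0838] rv [ 0.0042  0.0046 -0.0416]
16166 (array([ 576.3, -279.7]), array([ 45.3, 104.3]), 13.89) [ 0.00501556 -0.00317913  0.10188845] [ 0.57510925 -0.27370115  0.10188845]
```

View pics/w2.png

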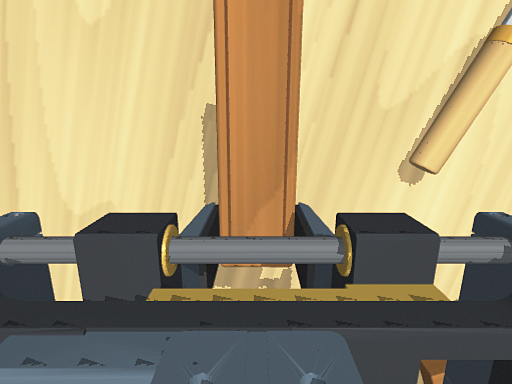

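The slat is held level and straight in the pads (cols 216–300, tilt 5 mrad). Its underside is 198 mm below the TCP. Next I move to a point in front of the mouth.

```bash
python3 - <<'E'
from h import *
gx,gy=press(0,-.235); print(gx,gy)
to(gx,gy,.265,PY+np.pi/2)
E
```

```text
0.6003332698910326 -0.097947131373645
t 4.37 tcp [ 0.5935 -0.3496  0.2797] rot [3.1385 0.0033 1.8197] F [-0.77 -0.2  -1.78] w 0.045
d [0.2423 0.0686 0.0142] rv [ 0.003   0.0033 -0.0417]
```

```bash

echo '[[[0.242, 0.069, 0.014], [0, 0, 0], 0.03], [[0.242, 0.069, 0.014], [0, 0, 0], 0.03], [[0.242, 0.069, 0.014], [0, 0, 0], 0.03], [[0.242, 0.069, 0.014], [0, 0, 0], 0.03], [[0.242, 0.069, 0.014], [0, 0, 0], 0.03]]' | python3 -m crank
echo '[[[0.242, 0.069, 0.014], [0, 0, 0], 0.03], [[0.242, 0.069, 0.014], [0, 0, 0], 0.03], [[0.242, 0.069, 0.014], [0, 0, 0], 0.03], [[0.2, 0.069, 0.014], [0, 0, 0], 0.03], [[0.2, 0.069, 0.014], [0, 0, -0.21], 0.03]]' | python3 -m crank
echo '[[[0, 0, 0], [0, 0, 0], 0.03], [[0, 0, 0], [0, 0, 0], 0.03], [[0, 0, 0], [0, 0, 0], 0.03]]' | python3 -m crank
python3 - <<'E'
from h import *
gx,gy=press(0,-.235)
to(gx,gy,.231,PY+np.pi/2)
o=status.get_obs();p,d=capture("wrist");cv2.imwrite("pics/w3.png",p[:,:,::-1]);np.savez("pics/w3.npz",p=p,d=d,pos=o["tcp_pos"],rot=o["ee_rot"])
X=cloud("wrist",p,d,o);np.save("pics/X3.npy",X)
pp=X[...,:2]-PO; L=np.dstack([pp@[np.cos(PY),np.sin(PY)],pp@[-np.sin(PY),np.cos(PY)],X[...,2]])
for v in range(20,260,20):
    print(v,[tuple((L[v,u]*1000).astype(int)) for u in range(120,400,40)])
E
```

```text
t: 4.78
tcp_pos: [0.5958, -0.2222, 0.2688]
ee_rot: [-3.141, -0.001, 1.82]
force: [0.2, 0.4, -0.9]
gripper_width: 0.0448
grasp_force: 29.9
t: 5.2
tcp_pos: [0.6016, -0.1045, 0.2618]
ee_rot: [-3.14, -0.001, 1.861]
force: [-0.2, 0.6, -0.1]
gripper_width: 0.0452
grasp_force: 29.9
t: 5.45
tcp_pos: [0.6019, -0.1061, 0.2622]
ee_rot: [-3.141, -0.0, 1.861]
force: [-0.7, -0.1, -0.6]
gripper_width: 0.0447
grasp_force: 29.9
t 5.45 tcp [ 0.6019 -0.1061  0.2622] rot [-3.1410e+00 -2.0000e-04  1.8614e+00] F [-0.69 -0.08 -0.65] w 0.0447
d [0.0082 0.0009 0.0312] rv [-0.0005 -0.0002  0.0001]
20 [(np.int64(-105), np.int64(-102), np.int64(0)), (np.int64(-74), np.int64(-102), np.int64(0)), (np.int64(-39), np.int64(-111), np.int64(30)), (np.int64(-10), np.int64(-127), np.int64(82)), (np.int64(9), np.int64(-127), np.int64(82)), (np.int64(40), np.int64(-111), np.int64(29)), (np.int64(76), np.int64(-102), np.int64(0))]
40 [(np.int64(-107), np.int64(-115), np.int64(-1)), (np.int64(-76), np.int64(-115), np.int64(0)), (np.int64(-39), np.int64(-123), np.int64(30)), (np.int64(-10), np.int64(-136), np.int64(81)), (n
[... 2727 characters left out ...]
p.int64(-244), np.int64(0))]
220 [(np.int64(-42), np.int64(-204), np.int64(161)), (np.int64(-30), np.int64(-204), np.int64(162)), (np.int64(-30), np.int64(-225), np.int64(103)), (np.int64(-11), np.int64(-232), np.int64(83)), (np.int64(11), np.int64(-233), np.int64(81)), (np.int64(30), np.int64(-225), np.int64(104)), (np.int64(28), np.int64(-204), np.int64(162))]
240 [(np.int64(-37), np.int64(-206), np.int64(172)), (np.int64(-27), np.int64(-206), np.int64(170)), (np.int64(-18), np.int64(-210), np.int64(163)), (np.int64(-6), np.int64(-210), np.int64(163)), (np.int64(4), np.int64(-209), np.int64(164)), (np.int64(16), np.int64(-209), np.int64(164)), (np.int64(24), np.int64(-205), np.int64(174))]
```

View pics/w3.png

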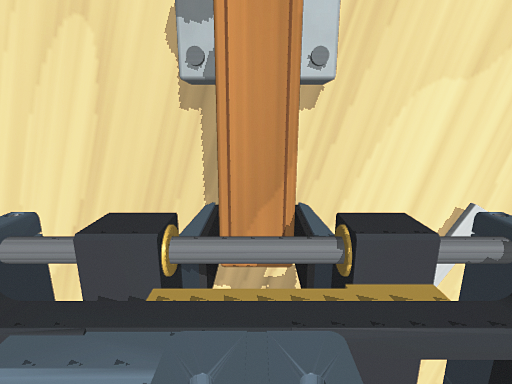

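Bed edges (cols 178/338) and slat edges (cols 216/300) share the centre col 258, so the slat is on the centre line and parallel. Lowering it onto the bed.

```bash

echo '[[[0.04, 0.009, 0.1], [0, 0, 0], 0.03], [[0.04, 0, 0.1], [0, 0, 0], 0.03], [[0, 0, 0.06], [0, 0, 0], 0.03], [[0, 0, 0.03], [0, 0, 0], 0.03], [[0, 0, 0], [0, 0, 0], 0.03]]' | python3 -m crank
echo '[[[0, 0, 0.02], [0, 0, 0], 0.03], [[0, 0, 0], [0, 0, 0], 0.03], [[0, 0, 0], [0, 0, 0], 0.03]]' | python3 -m crank
echo '[[[0, 0, 0.01], [0, 0, 0], 0.03], [[0, 0, 0], [0, 0, 0], 0.03], [[0, 0, 0], [0, 0, 0], 0.03]]' | python3 -m crank
echo '[[[0, 0, 0.01], [0, 0, 0], 0.03], [[0, 0, 0], [0, 0, 0], 0.03], [[0, 0, 0], [0, 0, 0], 0.03]]' | python3 -m crank
python3 -c "
from h import *
to(*press(0,-.235),.228,PY+np.pi/2)"
```

```text
t: 5.92
tcp_pos: [0.6002, -0.0979, 0.2323]
ee_rot: [-3.14, -0.001, 1.862]
force: [0.3, 0.2, -0.1]
gripper_width: 0.0447
grasp_force: 29.9
t: 6.17
tcp_pos: [0.6007, -0.098, 0.2317]
ee_rot: [3.141, 0.0, 1.862]
force: [0.2, 0.1, 0.1]
gripper_width: 0.0448
grasp_force: 29.9
t: 6.42
tcp_pos: [0.6006, -0.0979, 0.2307]
ee_rot: [3.141, 0.0, 1.862]
force: [0.7, -1.1, -1.8]
gripper_width: 0.0446
grasp_force: 29.9
t: 6.67
tcp_pos: [0.6006, -0.0978, 0.2295]
ee_rot: [-3.142, -0.0, 1.862]
force: [-0.3, 0.3, -1.4]
gripper_width: 0.0448
grasp_force: 29.9
t 6.67 tcp [ 0.6006 -0.0978  0.2295] rot [-3.1415 -0.      1.8619] F [-0.31  0.34 -1.4 ] w 0.0448
d [-0.     -0.0003  0.0015] rv [-0.0001 -0.      0.0005]
```

```bash

echo '[[[0, 0, 0.01], [0, 0, 0], 0.03], [[0, 0, 0], [0, 0, 0], 0.03], [[0, 0, 0], [0, 0, 0], 0.03]]' | python3 -m crank
echo '[[[0, 0, 0.007], [0, 0, 0], 0.03], [[0, 0, 0], [0, 0, 0], 0.03], [[0, 0, 0], [0, 0, 0], 0.03]]' | python3 -m crank
echo '[[[0.04, 0, 0], [0, 0, 0], 0.03], [[0.05, 0, 0], [0, 0, 0], 0.03], [[0.05, 0, 0], [0, 0, 0], 0.03], [[0.05, 0, 0], [0, 0, 0], 0.03], [[0.05, 0, 0], [0, 0, 0], 0.03]]' | python3 -m crank
```

```text
t: 6.92
tcp_pos: [0.6006, -0.0979, 0.2284]
ee_rot: [-3.141, -0.0, 1.862]
force: [0.2, 0.1, -0.8]
gripper_width: 0.0446
grasp_force: 29.9
t: 7.17
tcp_pos: [0.6006, -0.0979, 0.2278]
ee_rot: [3.142, 0.0, 1.862]
force: [0.3, 0.3, -1.8]
gripper_width: 0.0451
grasp_force: 29.9
t: 7.58
tcp_pos: [0.5935, -0.0742, 0.2278]
ee_rot: [-3.142, -0.0, 1.862]
force: [0.6, 0.5, -0.9]
gripper_width: 0.0445
grasp_force: 29.9
```

```bash

echo '[[[0.05, 0, 0], [0, 0, 0], 0.03], [[0.05, 0, 0], [0, 0, 0], 0.03], [[0.05, 0, 0], [0, 0, 0], 0.03], [[0.05, 0, 0], [0, 0, 0], 0.03], [[0, 0, 0], [0, 0, 0], 0.03]]' | python3 -m crank
echo '[[[0.05, 0, 0], [0, 0, 0], 0.03], [[0.05, 0, 0], [0, 0, 0], 0.03], [[0.05, 0, 0], [0, 0, 0], 0.03], [[0.05, 0, 0], [0, 0, 0], 0.03], [[0, 0, 0], [0, 0, 0], 0.03]]' | python3 -m crank
python3 - <<'E'
from h import *
to(*press(0,-.1085),.228,PY+np.pi/2)
for n in("top",):
    p,d=capture(n);X=cloud(n,p,d);hsv=cv2.cvtColor(p,cv2.COLOR_RGB2HSV)
    pp=X[...,:2]-PO; L=np.dstack([pp@[np.cos(PY),np.sin(PY)],pp@[-np.sin(PY),np.cos(PY)],X[...,2]])
    cv2.imwrite("pics/t4.png",cv2.resize(p[150:280,170:340,::-1],None,fx=4,fy=4))
E
```

```text
t: 8.0
tcp_pos: [0.5877, -0.0549, 0.2278]
ee_rot: [-3.141, -0.0, 1.862]
force: [-0.1, -0.9, -0.2]
gripper_width: 0.0449
grasp_force: 29.9
t: 8.42
tcp_pos: [0.5819, -0.0357, 0.2278]
ee_rot: [-3.141, -0.0, 1.862]
force: [-1.1, 0.3, -1.1]
gripper_width: 0.0446
grasp_force: 29.9
t 8.42 tcp [ 0.5819 -0.0357  0.2278] rot [-3.1413e+00 -2.0000e-04  1.8623e+00] F [-1.09  0.33 -1.08] w 0.0446
d [ 0.0616 -0.0001 -0.0002] rv [-0.0003 -0.0002  0.0009]
```

View pics/t4.png

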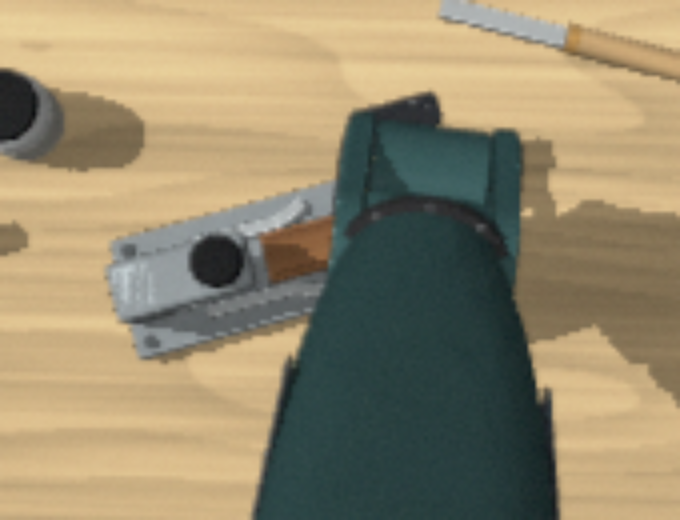

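The slat (crop 262–330, 220–285) is running between the guides, with no contact force yet. Keep going, and slow down near the end.

```bash

echo '[[[0.05, 0, 0], [0, 0, 0], 0.03], [[0.05, 0, 0], [0, 0, 0], 0.03], [[0.05, 0, 0], [0, 0, 0], 0.03], [[0.05, 0, 0], [0, 0, 0], 0.03], [[0.05, 0, 0], [0, 0, 0], 0.03]]' | python3 -m crank
echo '[[[0.05, 0, 0], [0, 0, 0], 0.03], [[0.05, 0, 0], [0, 0, 0], 0.03], [[0.05, 0, 0], [0, 0, 0], 0.03], [[0.05, 0, 0], [0, 0, 0], 0.03], [[0.05, 0, 0], [0, 0, 0], 0.03]]' | python3 -m crank
echo '[[[0.03, 0, 0], [0, 0, 0], 0.03], [[0.01, 0, 0], [0, 0, 0], 0.03], [[0.01, 0, 0], [0, 0, 0], 0.03], [[0.01, 0, 0], [0, 0, 0], 0.03], [[0, 0, 0], [0, 0, 0], 0.03]]' | python3 -m crank
python3 -c "
from h import *
to(*press(0,-.1085),.228,PY+np.pi/2)"
```

```text
t: 8.88
tcp_pos: [0.5749, -0.0121, 0.2278]
ee_rot: [3.142, -0.0, 1.862]
force: [0.3, 0.1, -0.2]
gripper_width: 0.0447
grasp_force: 29.9
t: 9.3
tcp_pos: [0.5677, 0.0118, 0.2278]
ee_rot: [3.142, -0.0, 1.862]
force: [0.6, -0.3, 0.0]
gripper_width: 0.0448
grasp_force: 29.9
t: 9.72
tcp_pos: [0.5662, 0.0171, 0.2278]
ee_rot: [-3.142, -0.0, 1.862]
force: [0.5, -0.2, -0.4]
gripper_width: 0.0446
grasp_force: 29.9
t 9.72 tcp [0.5662 0.0171 0.2278] rot [-3.1416 -0.      1.8617] F [ 0.51 -0.16 -0.41] w 0.0446
d [ 0.0065 -0.0002 -0.0002] rv [-0.     -0.      0.0003]
```

```bash

echo '[[[0.008, 0, 0], [0, 0, 0], 0.03], [[0.008, 0, 0], [0, 0, 0], 0.03], [[0.008, 0, 0], [0, 0, 0], 0.03]]' | python3 -m crank | grep -E 'tcp|force'
echo '[[[0.007, 0, 0], [0, 0, 0], 0.03], [[0, 0, 0], [0, 0, 0], 0.03]]' | python3 -m crank| grep -E 'tcp|force'
echo '[[[0.007, 0, 0], [0, 0, 0], 0.03], [[0, 0, 0], [0, 0, 0], 0.03]]' | python3 -m crank| grep -E 'tcp|force'
echo '[[[0.005, 0, 0], [0, 0, 0], 0.03], [[0, 0, 0], [0, 0, 0], 0.03]]' | python3 -m crank| grep -E 'tcp|force'
echo '[[[0.005, 0, 0], [0, 0, 0], 0.03], [[0, 0, 0], [0, 0, 0], 0.03]]' | python3 -m crank| grep -E 'tcp|force'
```

```text
tcp_pos: [0.5655, 0.0194, 0.2278]
force: [-0.1, -0.2, -0.9]
grasp_force: 29.9
tcp_pos: [0.5652, 0.0202, 0.2278]
force: [0.3, 0.3, -0.4]
grasp_force: 29.9
tcp_pos: [0.5651, 0.0208, 0.2278]
force: [-0.8, -0.3, -0.6]
grasp_force: 29.9
tcp_pos: [0.5649, 0.0213, 0.2278]
force: [0.7, 0.9, -0.1]
grasp_force: 29.9
tcp_pos: [0.5648, 0.0217, 0.2278]
force: [-0.0, -1.1, -0.7]
grasp_force: 29.9
```

```bash

for i in 1; do echo '[[[0.005, 0, 0], [0, 0, 0], 0.03], [[0, 0, 0], [0, 0, 0], 0.03]]' | python3 -m crank| grep -E 'tcp|force: \['; done
echo '[[[0.005, 0, 0], [0, 0, 0], 0.03], [[0, 0, 0], [0, 0, 0], 0.03]]' | python3 -m crank| grep -E 'tcp|force: \['
echo '[[[0.005, 0, 0], [0, 0, 0], 0.03], [[0, 0, 0], [0, 0, 0], 0.03]]' | python3 -m crank| grep -E 'tcp|force: \['
echo '[[[0.005, 0, 0], [0, 0, 0], 0.03], [[0, 0, 0], [0, 0, 0], 0.03]]' | python3 -m crank| grep -E 'tcp|force: \['
```

```text
tcp_pos: [0.5646, 0.0222, 0.2278]
force: [0.5, -0.2, -0.5]
tcp_pos: [0.5645, 0.0227, 0.2278]
force: [-0.0, -0.0, -0.9]
tcp_pos: [0.5644, 0.0232, 0.2278]
force: [-0.2, 0.1, -0.9]
tcp_pos: [0.5642, 0.0236, 0.2278]
force: [-0.3, 0.4, -0.5]
```

```bash

echo '[[[0.005, 0, 0], [0, 0, 0], 0.03], [[0, 0, 0], [0, 0, 0], 0.03]]' | python3 -m crank| grep -E 'tcp|force: \['
echo '[[[0.005, 0, 0], [0, 0, 0], 0.03], [[0, 0, 0], [0, 0, 0], 0.03]]' | python3 -m crank| grep -E 'tcp|force: \['
echo '[[[0.004, 0, 0], [0, 0, 0], 0.03], [[0, 0, 0], [0, 0, 0], 0.03]]' | python3 -m crank| grep -E 'tcp|force: \['
python3 -c "
from h import *
to(*press(0,-.1085),.228,PY+np.pi/2)"
```

```text
tcp_pos: [0.5642, 0.024, 0.2279]
force: [0.3, -3.0, -0.5]
tcp_pos: [0.5642, 0.0242, 0.228]
force: [1.9, -7.5, 0.0]
tcp_pos: [0.5642, 0.0244, 0.2281]
force: [2.8, -11.6, -0.9]
t 11.8 tcp [0.5642 0.0244 0.2281] rot [3.1407e+00 1.5000e-03 1.8628e+00] F [  2.82 -11.64  -0.87] w 0.0445
d [-0.0011 -0.0005  0.0001] rv [0.0008 0.0015 0.0014]
```

Contact at the expected place, force 12 N: home against the stop. Now I relieve, release and rise.

```bash

echo '[[[-0.009, 0, 0], [0, 0, 0], 0.03], [[0, 0, 0.003], [0, 0, 0], 0.03], [[0, 0, 0], [0, 0, 0], 0.03]]' | python3 -m crank| grep -E 'tcp|force: \['
echo '[[[0, 0, 0], [0, 0, 0], 0.065], [[0, 0, 0], [0, 0, 0], 0.065], [[0, 0, 0], [0, 0, 0], 0.065], [[0, 0, 0], [0, 0, 0], 0.065], [[0, 0, 0], [0, 0, 0], 0.065]]' | python3 -m crank
echo '[[[0, 0, -0.05], [0, 0, 0], 0.065], [[0, 0, -0.15], [0, 0, 0], 0.065], [[0, 0, -0.25], [0, 0, 0], 0.065], [[-0.2, 0, -0.3], [0, 0, 0], 0.065], [[-0.2, 0, -0.3], [0, 0, 0], 0.065]]' | python3 -m crank
python3 - <<'E'
from h import *
to(*press(0,-.1085),.45,PY+np.pi/2)
o=status.get_obs();p,d=capture("wrist");cv2.imwrite("pics/w5.png",p[:,:,::-1])
X=cloud("wrist",p,d,o);pp=X[...,:2]-PO; L=np.dstack([pp@[np.cos(PY),np.sin(PY)],pp@[-np.sin(PY),np.cos(PY)],X[...,2]])
hsv=cv2.cvtColor(p,cv2.COLOR_RGB2HSV)
S=seen(L,p,.04,.056,(-.035,.035,-.16,.04),hsv[...,1]>80);print(len(S),rect(S),S.mean(0),S.min(0),S.max(0))
E
```

```text
tcp_pos: [0.5642, 0.024, 0.2276]
force: [0.8, -3.1, 0.1]
t: 12.47
tcp_pos: [0.564, 0.0242, 0.2275]
ee_rot: [-3.141, -0.0, 1.862]
force: [0.4, 0.7, -0.1]
gripper_width: 0.065
grasp_force: 0.0
t: 12.88
tcp_pos: [0.5752, -0.0141, 0.3338]
ee_rot: [-3.141, -0.0, 1.863]
force: [0.7, 0.1, -0.9]
gripper_width: 0.0649
grasp_force: 0.0
t 12.88 tcp [ 0.5752 -0.0141  0.3338] rot [-3.1406e+00 -5.0000e-04  1.8633e+00] F [ 0.71  0.14 -0.94] w 0.0649
d [ 0.0391  0.     -0.1162] rv [-0.001  -0.0005  0.0019]
6733 (array([ -0.5, -69.8]), array([116.3,  44.7]), 89.61) [-0.00051889 -0.06669434  0.04746874] [-0.02291179 -0.12792947  0.04446255] [ 0.02197985 -0.01150847  0.0500162 ]
```

View pics/w5.png

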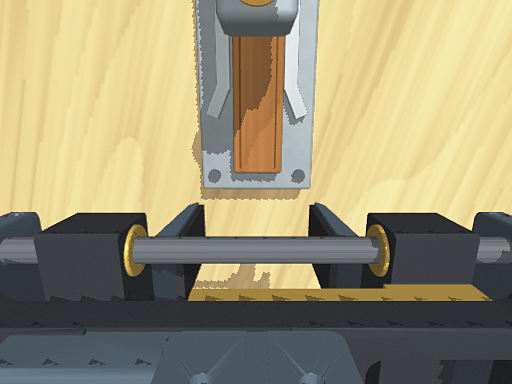

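The slat lies at cols 232–283 between the guides, its tail at press y ≈ −128 mm with its top at 47.5 mm, which is home and flat. Now to the knob with closed fingers.

```bash

echo '[[[0, 0, -0.3], [0, 0, 0], 0], [[0, 0, -0.3], [0, 0, 0], 0], [[0, 0, -0.2], [0, 0, 0], 0], [[0, 0, 0], [0, 0, 0], 0], [[0, 0, 0], [0, 0, 0], 0]]' | python3 -m crank
python3 -c "
from h import *
to(.533,.127,.375,PY+np.pi/2)"
```

```text
t: 13.35
tcp_pos: [0.5756, -0.0142, 0.4137]
ee_rot: [3.139, 0.001, 1.862]
force: [0.5, 0.0, -0.4]
gripper_width: 0.0343
grasp_force: 0.0
t 13.35 tcp [ 0.5756 -0.0142  0.4137] rot [3.1394e+00 8.0000e-04 1.8617e+00] F [ 0.51  0.04 -0.39] w 0.0343
d [ 0.1475 -0.0004  0.0385] rv [0.0022 0.0008 0.0004]
```

```bash

echo '[[[0.3, 0, 0], [0, 0, 0], 0], [[0.3, 0, 0], [0, 0, 0], 0], [[0.3, 0, 0], [0, 0, 0], 0], [[0.3, 0, 0], [0, 0, 0], 0], [[0.275, 0, 0], [0, 0, 0], 0]]' | python3 -m crank
echo '[[[0, 0, 0.15], [0, 0, 0], 0], [[0, 0, 0.13], [0, 0, 0], 0], [[0, 0, 0.08], [0, 0, 0], 0], [[0, 0, 0], [0, 0, 0], 0], [[0, 0, 0], [0, 0, 0], 0]]' | python3 -m crank
python3 -c "
from h import *
to(.533,.127,.366,PY+np.pi/2)"
```

```text
t: 13.77
tcp_pos: [0.5322, 0.1284, 0.4111]
ee_rot: [-3.14, -0.0, 1.862]
force: [1.0, -0.6, 0.0]
gripper_width: 0.0017
grasp_force: 0.0
t: 14.18
tcp_pos: [0.5333, 0.1264, 0.3756]
ee_rot: [-3.14, -0.0, 1.861]
force: [-0.3, 0.3, -0.2]
gripper_width: 0.0006
grasp_force: 0.0
t 14.18 tcp [0.5333 0.1264 0.3756] rot [-3.1397e+00 -2.0000e-04  1.8609e+00] F [-0.32  0.34 -0.15] w 0.0006
d [ 0.0006 -0.0001  0.0096] rv [-0.0019 -0.0002 -0.0005]
```

```bash

echo '[[[0.006, 0, 0.03], [0, 0, 0], 0], [[0, 0, 0.03], [0, 0, 0], 0], [[0, 0, 0.02], [0, 0, 0], 0], [[0, 0, 0.02], [0, 0, 0], 0], [[0, 0, 0], [0, 0, 0], 0]]' | python3 -m crank| grep -E 'tcp|force: \['
echo '[[[0, 0, 0.02], [0, 0, 0], 0], [[0, 0, 0.02], [0, 0, 0], 0], [[0, 0, 0], [0, 0, 0], 0]]' | python3 -m crank| grep -E 'tcp|force: \['
echo '[[[0, 0, 0.015], [0, 0, 0], 0], [[0, 0, 0.015], [0, 0, 0], 0], [[0, 0, 0], [0, 0, 0], 0]]' | python3 -m crank| grep -E 'tcp|force: \['
```

```text
tcp_pos: [0.533, 0.1275, 0.3662]
force: [0.1, -0.1, -0.0]
tcp_pos: [0.5332, 0.1277, 0.3624]
force: [1.2, -0.3, 2.0]
tcp_pos: [0.5331, 0.1276, 0.3594]
force: [0.2, -0.7, 2.8]
```

Contact at ≈ 0.363, as expected. I'm going on in 1 mm steps.

```bash

echo '[[[0, 0, 0.01], [0, 0, 0], 0], [[0, 0, 0.01], [0, 0, 0], 0], [[0, 0, 0], [0, 0, 0], 0]]' | python3 -m crank| grep -E 'tcp|force: \['
echo '[[[0, 0, 0.01], [0, 0, 0], 0], [[0, 0, 0.01], [0, 0, 0], 0], [[0, 0, 0], [0, 0, 0], 0]]' | python3 -m crank| grep -E 'tcp|force: \['
echo '[[[0, 0, 0.01], [0, 0, 0], 0], [[0, 0, 0.01], [0, 0, 0], 0], [[0, 0, 0], [0, 0, 0], 0]]' | python3 -m crank| grep -E 'tcp|force: \['
```

```text
tcp_pos: [0.5331, 0.1277, 0.3575]
force: [0.9, 0.4, 3.2]
tcp_pos: [0.5332, 0.1277, 0.3556]
force: [-0.7, 0.1, 7.0]
tcp_pos: [0.5332, 0.1277, 0.3537]
force: [-1.1, -0.1, 8.4]
```

```bash

echo '[[[0, 0, 0.007], [0, 0, 0], 0], [[0, 0, 0], [0, 0, 0], 0]]' | python3 -m crank| grep -E 'tcp|force: \['
echo '[[[0, 0, 0.006], [0, 0, 0], 0], [[0, 0, 0], [0, 0, 0], 0]]' | python3 -m crank| grep -E 'tcp|force: \['
echo '[[[0, 0, 0.006], [0, 0, 0], 0], [[0, 0, 0], [0, 0, 0], 0]]' | python3 -m crank| grep -E 'tcp|force: \['
echo '[[[0, 0, 0.004], [0, 0, 0], 0], [[0, 0, 0], [0, 0, 0], 0]]' | python3 -m crank| grep -E 'tcp|force: \['
```

```text
tcp_pos: [0.5332, 0.1277, 0.3531]
force: [-0.9, 0.4, 9.1]
tcp_pos: [0.5332, 0.1277, 0.3526]
force: [-1.5, -0.3, 9.1]
tcp_pos: [0.5332, 0.1277, 0.352]
force: [-1.2, -1.1, 10.1]
tcp_pos: [0.5332, 0.1276, 0.3517]
force: [-2.0, -1.6, 10.4]
```

```bash

echo '[[[0, 0, 0.004], [0, 0, 0], 0], [[0, 0, 0], [0, 0, 0], 0]]' | python3 -m crank| grep -E 'tcp|force: \['
echo '[[[0, 0, 0.003], [0, 0, 0], 0], [[0, 0, 0], [0, 0, 0], 0]]' | python3 -m crank| grep -E 'tcp|force: \['
echo '[[[0, 0, 0.003], [0, 0, 0], 0], [[0, 0, 0], [0, 0, 0], 0]]' | python3 -m crank| grep -E 'tcp|force: \['
```

```text
tcp_pos: [0.5333, 0.1277, 0.3513]
force: [-0.9, -0.2, 10.5]
tcp_pos: [0.5332, 0.1277, 0.351]
force: [-1.5, -0.4, 12.0]
tcp_pos: [0.5333, 0.1277, 0.3507]
force: [-2.3, -0.2, 11.1]
```

```bash

echo '[[[0, 0, 0.003], [0, 0, 0], 0], [[0, 0, 0], [0, 0, 0], 0]]' | python3 -m crank| grep -E 'tcp|force: \['
echo '[[[0, 0, 0.002], [0, 0, 0], 0], [[0, 0, 0], [0, 0, 0], 0]]' | python3 -m crank| grep -E 'tcp|force: \['
```

```text
tcp_pos: [0.5333, 0.1277, 0.3506]
force: [-3.3, -0.4, 14.0]
tcp_pos: [0.5333, 0.1277, 0.3506]
force: [-3.4, -0.1, 16.2]
```

The hard second stop is reached: 16 N with no further travel. After a short hold, rise and retreat.

```bash

echo '[[[0, 0, 0], [0, 0, 0], 0], [[0, 0, 0], [0, 0, 0], 0]]' | python3 -m crank| grep -E 'tcp|force: \['
echo '[[[0, 0, -0.02], [0, 0, 0], 0], [[0, 0, -0.03], [0, 0, 0], 0], [[0, 0, -0.04], [0, 0, 0], 0], [[0, 0, -0.06], [0, 0, 0], 0], [[0, 0, -0.1], [0, 0, 0], 0]]' | python3 -m crank| grep -E 'tcp|force: \['
echo '[[[0, 0, -0.3], [0, 0, 0], 0], [[0, 0, -0.3], [0, 0, 0], 0], [[-0.4, 0, 0], [0, 0, 0], 0], [[-0.4, 0, 0], [0, 0, 0], 0], [[-0.4, 0, 0], [0, 0, 0], 0]]' | python3 -m crank| grep -E 'tcp|force: \['
echo '[[[-0.4, 0, 0], [0, 0, 0], 0], [[0, 0, 0], [0, 0, 0], 0], [[0, 0, 0], [0, 0, 0], 0]]' | python3 -m crank| grep -E 'tcp|force: \['
python3 - <<'E'
from h import *
o=status.get_obs();p,d=capture("wrist")
X=cloud("wrist",p,d,o);f=lambda X:np.dstack([(X[...,:2]-PO)@[np.cos(PY),np.sin(PY)],(X[...,:2]-PO)@[-np.sin(PY),np.cos(PY)],X[...,2]])
L=f(X);hsv=cv2.cvtColor(p,cv2.COLOR_RGB2HSV)
S=seen(L,p,.04,.056,(-.035,.035,-.16,.04),hsv[...,1]>80);print(len(S),rect(S),S.min(0),S.max(0))
for n in("wrist","scene"):
    if n=="scene": p,d=capture(n);L=f(cloud(n,p,d))
    K=seen(L,p,.15,.19,(-.03,.03,-.03,.03));print(n,len(K),K[:,2].max(),np.percentile(K[:,2],80))
L0=f(cloud("scene",np.load("pics/scene.npz")["p"],np.load("pics/scene.npz")["d"]));K=seen(L0,p,.15,.19,(-.03,.03,-.03,.03));print("before",K[:,2].max(),np.percentile(K[:,2],80))
E
```

```text
tcp_pos: [0.5333, 0.1277, 0.3506]
force: [-3.6, -0.8, 16.4]
tcp_pos: [0.5327, 0.1276, 0.3743]
force: [-0.7, 0.4, -0.5]
tcp_pos: [0.5675, 0.0117, 0.436]
force: [0.5, 0.5, 0.1]
tcp_pos: [0.5791, -0.0272, 0.4349]
force: [0.2, -0.4, 0.4]
3534 (array([ -0.5, -70.5]), array([113.8,  44.4]), 89.4) [-0.02299572 -0.12736517  0.04405159] [ 0.02176364 -0.01361568  0.05037132]
wrist 1120 0.17340930848342279 0.1716259050497928
scene 113 0.1792278697744431 0.17415070699193572
before 0.18013110062035487 0.17426183181984792
```

The slat is still seated, the knob is back up at 172 mm as before, and the arm is clear.

```bash
python3 -c "
from station import arm
print(arm.sign_off())"
```

```text
the job is handed in; nothing more can be done
None
```

The job is handed in: the slat is home against the stop, the knob was pressed to the second stop at about 16 N and is fully back up, and the jar, mallet and chisel were not touched; no verdict was printed.

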